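Make up two bearing repair kits in the spares store

ROBOT

A 6-joint arm with a two-finger parallel gripper is mounted at the origin on the work surface. World frame = base frame: x ahead of the robot, y to its left, z up, the work surface at z = 0. Lengths are in m, angles in rad, forces in N, time in s.
With the tool pointing down it reaches from about 0.3 to 1 m from the base axis. Payload 5.1 kg.
Tool frame: the origin (TCP) lies at the very end of the fingers, on their centre line; the grasp point (between the pads) lies ctrl.grip_point_offset behind it (ctrl.grip_point_offset is the distance from the TCP to the grasp point, in m); z points along the fingers, x is the direction in which the jaws open and shut, and the axes are right-handed (so a half turn about z gives the same grasp; the last joint's range is limited). The gripper opens to 95 mm and grips with 3 to 60 N. Pads are 20 mm wide; open, the fingers measure 119 mm over their backs; the gripper's body (75 mm by 180 mm) begins 59 mm behind the grasp point.
Start: joints at [-1.358, 0.124, 1.65, -0, 1.367, -0.083], TCP at [0.189, -0.622, 0.215] pointing down, gripper open.
Joint ranges: [-2.61, 2.61], [-1.02, 2.33], [0.03, 2.71], [-1.35, 4.49], [0.32, 2.68], [-2.91, 2.91]. Speed limits (rad/s): [2.57, 2.57, 3.14, 3.14, 3.14, 3.14].

INTERFACE

Orientations are given as a unit quaternion [w, x, y, z].
In Python, from station import observe, camera, ticket, ctrl gives the robot as it stands.
- The arm moves only by the tool jog_arm, never from a script. Its arguments are lists of equal length, an entry for each row: "angular": the turn, a rotation vector about the tool's x, y, z in degrees, a list of three; "travel": the shift along the tool's x, y, z in mm, a list of three; "claw": the opening in per cent of the stroke, from 0 (shut) to 100 (fully open). In form: {"angular": [[wx, wy, wz], ...], "travel": [[x, y, z], ...], "claw": [claw, ...]}. A call has 1 to 10 rows; each row is the pose to reach, as a shift and turn from the pose measured when the call began, along the tool's axes at that moment; what a row does not reach only later rows make up. A row lasts 1/12 s, in which the tool goes at most 41.7 mm and 7.16 degrees, less where a joint would pass 70% of its speed; a pose out of reach is approached as far as the arm can. A call with a gripper value outside its range is refused whole. The fingers move at their own pace and stop on an object; "force" is the grip in N (left out, the last holds). Time passes only in rows, so rows that repeat a pose let the fingers close. It gives the time, the measured TCP pose, the force and the opening at its end, in the units of the state.
- observe(): the state, without advancing time (a new reading comes with each control period).
- camera(name): name is "scene" or "side" or "wrist"; returns a dict with "pixels" (420x560x3 uint8, red, green, blue), "camera_matrix" (3x3 intrinsics, pixels), "R" (3x3) and "t" (3): a world point X has camera coordinates R X + t. Camera axes: x right, y down, z forward; pixel columns grow to the right and rows downward; lengths in m; the calibration is good to about 2 mm. The wrist camera is an equidistant fisheye: a pixel r from the principal point sees the ray r / f radians off the axis. A picture is of the moment at which its call begins. There is no depth.
- ticket.sign_off(): hands the job in, once; it reports no verdict.
The state is a dict: "time_s": time; "joint_positions": joint angles; "joint_vel": joint speeds; "joint_efforts": joint torques, N m; "ee_pos": TCP position; "tool_rot": TCP orientation; "wrist_force": force on the tool from outside, world axes, zero at the start; "wrist_torque": the same for the moment, N m; "gripper_width": finger opening in m.
Only numpy, scipy, OpenCV 4.12 (cv2) and the standard library are available. Lean on these libraries where they do the work, as an engineer would, in place of code of your own. Each camera call takes 0.05 s, during which the arm holds its last target. There are 200 camera calls.

TASK

Make up two repair kits from the parts standing on the bench: the stepped spindle and the narrow sleeve go in the tray with two compartments; the bearing block, the wide sleeve and the flanged bush go in the tray with three compartments. Put one part in each compartment, in any order, flat on the tray's floor and the same way up as it stands now. Leave the hexagon nut, the wrench and the jar where they are.

Things in the scene. Friction and masses are not known exactly. Their poses are not given: they have to be found in the camera images.
- spindle: Bare steel stepped spindle: foot 34 mm diameter and 28 mm high, above it a 24 mm diameter journal, 75 mm high in all, about 0.35 kg. Origin at the centre of its underside, z up its axis. Stands upright on the bench in the front row of stock at the start, loose.
- narrow_sleeve: Narrow spacer sleeve: plain steel tube standing on end, 34 mm outside diameter, 18 mm bore, 42 mm high, about 0.2 kg. Origin at the centre of its underside, z up its axis. Stands upright on the bench in the front row of stock at the start, loose.
- wide_sleeve: Wide spacer sleeve: plain steel tube standing on end, 54 mm outside diameter, 32 mm bore, 42 mm high, about 0.45 kg. Origin at the centre of its underside, z up its axis. Stands upright on the bench in the front row of stock at the start, loose.
- bearing_block: Grey cast bearing block: foot 30 mm (its x) by 62 mm (its y), 12 mm thick, with a round-topped housing 30 mm thick (x), 44 mm wide (y) and 46 mm high in all with flat faces across x; about 0.4 kg. Origin at the centre of its underside, z up. Its best grasp is across its x, 30 mm wide. Stands upright on the bench in the front row of stock at the start, loose.
- flanged_bush: Brass flanged bush standing on its flange: flange 56 mm diameter and 8 mm thick at the bottom, barrel 38 mm diameter, 44 mm high in all, about 0.3 kg. Origin at the centre of its underside, z up its axis. Stands upright on the bench in the front row of stock at the start, loose.
- hex_nut: Dark steel long hexagon nut, 36 mm across flats, 32 mm high, about 0.22 kg; not wanted in either kit. Origin at the centre of its underside, z up its axis. Stands upright on the bench in the front row of stock at the start, loose.
- tray2: Fixed plywood kit tray with two square compartments in a row, 90 mm (its x) by 175 mm (its y), walls 18 mm high and 5 mm thick, floor 5 mm thick. Each compartment is 80 x 80 mm inside; their centres are at x = 0 and y = -42.5 and +42.5 mm in the tray's frame. Origin at the centre of its underside, z up.
- tray3: Fixed plywood kit tray with three square compartments in a row, 90 mm (its x) by 260 mm (its y), walls 18 mm high and 5 mm thick, floor 5 mm thick. Each compartment is 80 x 80 mm inside; their centres are at x = 0 and y = -85, 0 and +85 mm in the tray's frame. Origin at the centre of its underside, z up.
- wrench: Steel wrench, 200 mm long, lying flat on the bench beyond the trays, roughly crosswise; loose, a bystander. Its length is its x axis.
- jar: Closed jar, 66 mm diameter, 90 mm high, standing on the bench to the left of the trays; loose, a bystander. Origin at the centre of its underside.
Things that resemble listed ones, but are neither listed nor needed, are in the scene too. There is more than one size of the flanged_bush; the job needs the smallest.

How it is judged:
At the end, for the whole second after the job is handed in: Each compartment holds one part of its kit (two-compartment tray: spindle, narrow sleeve; three-compartment tray: bearing block, wide sleeve, flanged bush): origin within 31 mm of the compartment's centre in tray x and y, underside within 4 mm of the tray floor, upright within 0.12 rad, all at rest (((x of spindle in the frame of tray2 between -0.031 and 0.031 m and y of spindle in the frame of tray2 between -0.0735 and -0.0115 m) or (x of narrow_sleeve in the frame of tray2 between -0.031 and 0.031 m and y of narrow_sleeve in the frame of tray2 between -0.0735 and -0.0115 m)) and ((x of spindle in the frame of tray2 between -0.031 and 0.031 m and y of spindle in the frame of tray2 between 0.0115 and 0.0735 m) or (x of narrow_sleeve in the frame of tray2 between -0.031 and 0.031 m and y of narrow_sleeve in the frame of tray2 between 0.0115 and 0.0735 m)) and z of spindle in the frame of tray2 between 0.001 and 0.009 m and angle between each of spindle, narrow_sleeve, bearing_block, wide_sleeve, flanged_bush's own z axis and vertical below 0.12 rad and linear speed of each of spindle, narrow_sleeve, bearing_block, wide_sleeve, flanged_bush below 0.02 m/s and angular speed of each of spindle, narrow_sleeve, bearing_block, wide_sleeve, flanged_bush below 0.3 rad/s and z of narrow_sleeve in the frame of tray2 between 0.001 and 0.009 m and ((x of bearing_block in the frame of tray3 between -0.031 and 0.031 m and y of bearing_block in the frame of tray3 between -0.116 and -0.054 m) or (x of wide_sleeve in the frame of tray3 between -0.031 and 0.031 m and y of wide_sleeve in the frame of tray3 between -0.116 and -0.054 m) or (x of flanged_bush in the frame of tray3 between -0.031 and 0.031 m and y of flanged_bush in the frame of tray3 between -0.116 and -0.054 m)) and ((x of bearing_block in the frame of tray3 between -0.031 and 0.031 m and y of bearing_block in the frame of tray3 between -0.031 and 0.031 m) or (x of wide_sleeve in the frame of tray3 between -0.031 and 0.031 m and y of wide_sleeve in the frame of tray3 between -0.031 and 0.031 m) or (x of flanged_bush in the frame of tray3 between -0.031 and 0.031 m and y of flanged_bush in the frame of tray3 between -0.031 and 0.031 m)) and ((x of bearing_block in the frame of tray3 between -0.031 and 0.031 m and y of bearing_block in the frame of tray3 between 0.054 and 0.116 m) or (x of wide_sleeve in the frame of tray3 between -0.031 and 0.031 m and y of wide_sleeve in the frame of tray3 between 0.054 and 0.116 m) or (x of flanged_bush in the frame of tray3 between -0.031 and 0.031 m and y of flanged_bush in the frame of tray3 between 0.054 and 0.116 m)) and z of bearing_block in the frame of tray3 between 0.001 and 0.009 m and z of wide_sleeve in the frame of tray3 between 0.001 and 0.009 m and z of flanged_bush in the frame of tray3 between 0.001 and 0.009 m); the robot touches nothing.
It fails at once if the hexagon nut is shifted by more than 20 mm (distance of hex_nut from where it was at the start of the episode above 0.02 m).
It fails at once if the wrench is shifted by more than 20 mm (distance of wrench from where it was at the start of the episode above 0.02 m).
It fails at once if the jar is shifted by more than 20 mm (distance of jar from where it was at the start of the episode above 0.02 m).
It also fails if it takes over 128 s, if anything falls off the work surface, if the arm or the gripper's body presses on something with over 40 N, if the wrist force passes 120 N, or if a joint passes its speed limit or range.

## Working session

There is one attempt and no reset: what is moved stays moved. The work goes in short steps, Python scripts to look and compute and a tool call to move; the robot and the scene stay as the last step left them, time stands still between calls to the robot, and variables do not carry over. Pictures are saved under pics/ and viewed, about 12 in all and at most 16, crops included, and the job is handed in when it is done.

Besides the shell and the picture viewer there is one more tool, called after "Emit:" as name(argument=value, ...) on one line, values as JSON. jog_arm: Moves the arm, as the interface text tells. Its arguments: {"type":"object","properties":{"angular":{"type":"array"},"travel":{"type":"array"},"claw":{"type":"array"},"force":{"type":"number"}},"required":["angular","travel","claw"]}

```bash
mkdir -p pics; python3 - <<'E'
from station import observe, camera, ticket, ctrl
import cv2,numpy as np
print(observe(), ctrl.grip_point_offset)
for n in ["scene","side","wrist"]:
    c=camera(n); cv2.imwrite(f"pics/{n}0.png",cv2.cvtColor(c["pixels"],cv2.COLOR_RGB2BGR))
    print(n,np.round(c["camera_matrix"],1).tolist(),np.round(c["R"],3).tolist(),np.round(c["t"],3).tolist(),"pos",np.round(-np.array(c["R"]).T@np.array(c["t"]),3))
    np.savez(f"{n}0.npz",**c)
E
```

```text
{'time_s': 0.0, 'joint_positions': array([-1.35760228e+00,  1.24500446e-01,  1.65163491e+00, -2.29958084e-05,
        1.36747609e+00, -8.26044583e-02]), 'joint_vel': array([-6.32721473e-04, -1.47313463e-03,  9.43559377e-04, -5.63293027e-04,
       -1.74896808e-05, -6.43034636e-04]), 'joint_efforts': array([ 5.67550560e-04, -4.17601240e+01, -3.59930992e+01,  7.75430328e-02,
        4.91365639e-02, -1.79729968e-04]), 'ee_pos': array([ 0.18930866, -0.62117225,  0.21341316]), 'tool_rot': array([-6.57196534e-04,  8.03587867e-01, -5.95185283e-01, -7.66227239e-04]), 'wrist_force': array([0.64348926, 0.38381256, 2.00675437]), 'wrist_torque': array([0.02201539, 0.02076029, 0.02915713]), 'gripper_width': 0.0953660301459605} 0.0188
scene [[395.6, 0.0, 280.8], [0.0, 395.6, 209.4], [0.0, 0.0, 1.0]] [[0.352, 0.936, 0.001], [0.739, -0.277, -0.615], [-0.575, 0.217, -0.789]] [-0.261, -0.39, 1.204] pos [ 1.072 -0.125  0.711]
side [[448.7, 0.0, 279.6], [0.0, 448.7, 215.3], [0.0, 0.0, 1.0]] [[-0.712, -0.702, -0.013], [-0.329, 0.35, -0.877], [0.621, -0.62, -0.48]] [0.448, 0.208, 0.79] pos [-0.103  0.732  0.567]
wrist [[325.2, 0.0, 279.2], [0.0, 325.2, 209.2], [0.0, 0.0, 1.0]] [[0.293, -0.956, -0.001], [-0.915, -0.28, 0.288], [-0.276, -0.083, -0.957]] [-0.65, -0.034, 0.392] pos [ 0.267 -0.599  0.384]
```

View pics/scene0.png

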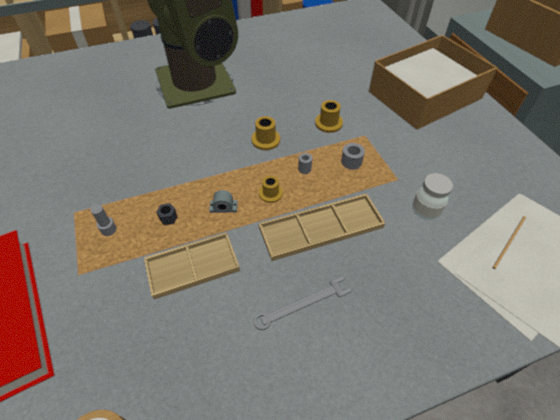

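View pics/side0.png

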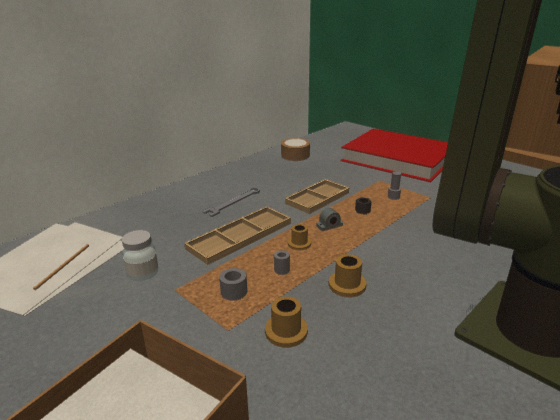

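View pics/wrist0.png

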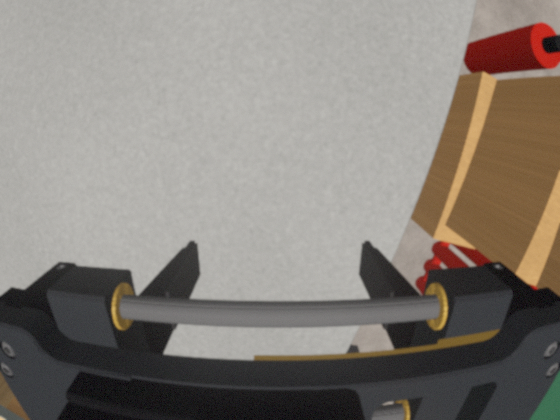

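Scene view: spindle (104,220), hex nut (167,213), bearing block (223,202), small bush (270,188), narrow sleeve (305,163), wide sleeve (353,156), trays at (192,265) and (322,226), wrench (303,303), jar (434,192). Bush look-alikes: the larger bushes at (265,132) and (330,115), off the mat. I choose the smaller one at (270,188). The side view agrees, and the wrist view shows nothing useful yet. Next is a close crop.

```bash
cat > h.py <<'E'
import numpy as np,cv2
def load(n): return dict(np.load(f"{n}.npz"))
def plane(c,uv,z):
    R=np.array(c["R"]);t=np.array(c["t"]);K=np.array(c["camera_matrix"])
    d=R.T@np.linalg.solve(K,[uv[0],uv[1],1.]);o=-R.T@t
    return (o+d*(z-o[2])/d[2])[:2]
def proj(c,X):
    p=np.array(c["R"])@np.array(X)+np.array(c["t"]);p=np.array(c["camera_matrix"])@p;return p[:2]/p[2]
E
python3 - <<'E'
from h import *
c=load("scene0")
p=cv2.cvtColor(c["pixels"],cv2.COLOR_RGB2BGR)
a=cv2.resize(p[100:300,70:330],None,fx=3,fy=3,interpolation=cv2.INTER_CUBIC)
cv2.imwrite("pics/cropA.png",a)
s=load("side0");q=cv2.cvtColor(s["pixels"],cv2.COLOR_RGB2BGR)
cv2.imwrite("pics/cropB.png",cv2.resize(q[165:360,185:445],None,fx=3,fy=3,interpolation=cv2.INTER_CUBIC))
for n,uv,z in [("spindle",(99,209),.075),("nut",(167,209),.032),("block",(223,202),.02),("bush",(270,182),.044),("ns",(305,157),.042),("ws",(353,150),.042),("t2",(192,265),.015),("t3",(322,226),.015),("big1",(265,125),.06),("big2",(330,107),.06),("jar",(437,183),.09)]:
    print(n,plane(c,uv,z).round(3))
E
```

```text
spindle [ 0.478 -0.296]
nut [ 0.49  -0.169]
block [ 0.504 -0.049]
bush [0.504 0.064]
ns [0.457 0.169]
ws [0.475 0.288]
t2 [ 0.635 -0.15 ]
t3 [0.639 0.134]
big1 [0.334 0.112]
big2 [0.326 0.294]
jar [0.669 0.378]
```

View pics/cropA.png

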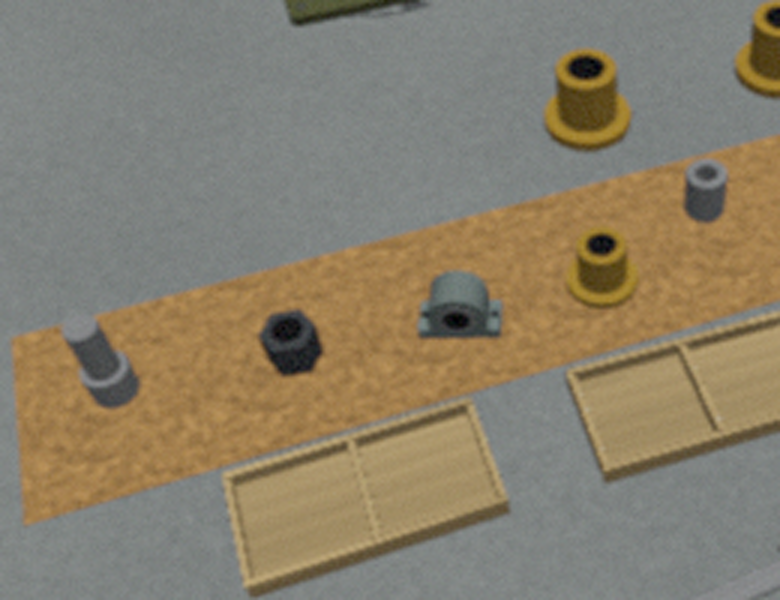

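View pics/cropB.png

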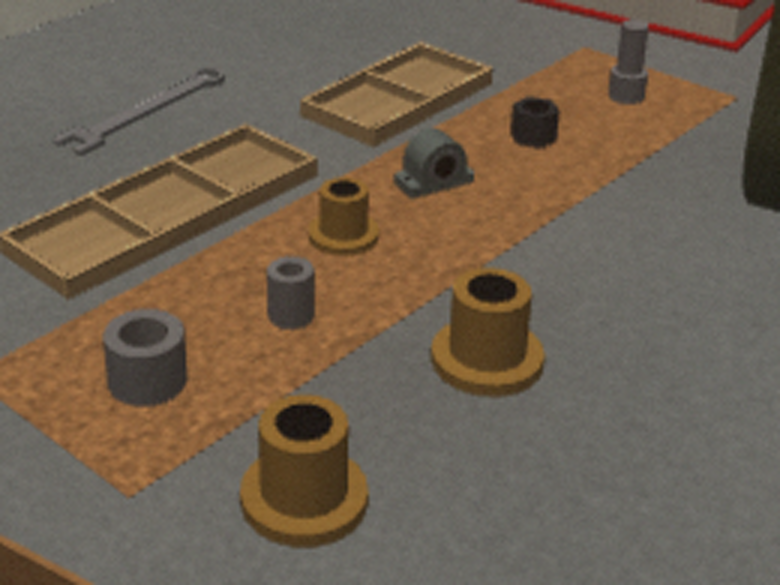

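```bash
python3 - <<'E'
from h import *
c=load("scene0");s=load("side0")
A=lambda u,v:(70+u/3-.33,100+v/3-.33)
B=lambda u,v:(185+u/3-.33,165+v/3-.33)
for n,a,b,z in [("spindle",A(81,326),B(634,28),.075),("bush",A(601,243),B(344,188),.044),("ns",A(706,173),B(291,268),.042),("ws",(353,150),B(145,331),.042),("nut",A(289,328),B(535,106),.032),("big1",A(586,67),B(492,288),.07)]:
    print(n,plane(c,a,z).round(3),plane(s,b,z).round(3))
print("block front foot", plane(c,A(419,335),0).round(3),plane(c,A(501,335),0).round(3))
print("block rear foot", plane(s,B(412,195),0).round(3),plane(s,B(473,183),0).round(3))
print("t2");
for f,L in ((lambda p:plane(c,A(*p),.018),[(224,476),(250,583),(507,503),(472,403)]),(lambda p:plane(s,B(*p),.018),[(423,44),(303,103),(375,131),(491,70)]),(lambda p:plane(s,B(*p),.018),[(2,237),(69,283),(316,160),(246,126)])):
    P=np.array([f(p) for p in L]);print(P.round(3).tolist(),P.mean(0).round(3),[np.linalg.norm(P[i]-P[i-1]).round(3) for i in range(4)],
     cv2.minAreaRect(P.astype(np.float32)))
g=cv2.cvtColor(c["pixels"],cv2.COLOR_RGB2BGR)
cv2.imwrite("pics/cropC.png",cv2.resize(g[100:290,250:450],None,fx=3,fy=3,interpolation=cv2.INTER_CUBIC))
E
```

```text
spindle [ 0.475 -0.3  ] [ 0.467 -0.288]
bush [0.501 0.065] [0.5   0.066]
ns [0.458 0.169] [0.454 0.172]
ws [0.475 0.288] [0.471 0.291]
nut [ 0.489 -0.171] [ 0.488 -0.17 ]
big1 [0.334 0.112] [0.314 0.129]
block front foot [ 0.503 -0.083] [ 0.524 -0.025]
block rear foot [ 0.502 -0.02 ] [ 0.477 -0.07 ]
t2
[[0.588, -0.237], [0.673, -0.233], [0.675, -0.064], [0.589, -0.064]] [ 0.631 -0.15 ] [np.float64(0.173), np.float64(0.085), np.float64(0.169), np.float64(0.086)] ((0.6314557194709778, -0.15040388703346252), (0.1732751578092575, 0.08565916121006012), 89.59623718261719)
[[0.664, -0.23], [0.661, -0.055], [0.577, -0.058], [0.578, -0.227]] [ 0.62  -0.143] [np.float64(0.086), np.float64(0.176), np.float64(0.084), np.float64(0.169)] ((0.6195586919784546, -0.14334210753440857), (0.08567629754543304, 0.17556296288967133), 1.210117220878601)
[[0.67, 0.268], [0.582, 0.271], [0.578, 0.015], [0.666, 0.012]] [0.624 0.141] [np.float64(0.256), np.float64(0.088), np.float64(0.256), np.float64(0.087)] ((0.6241208910942078, 0.14144282042980194), (0.2569948732852936, 0.08757821470499039), 89.07547760009766)
```

View pics/cropC.png

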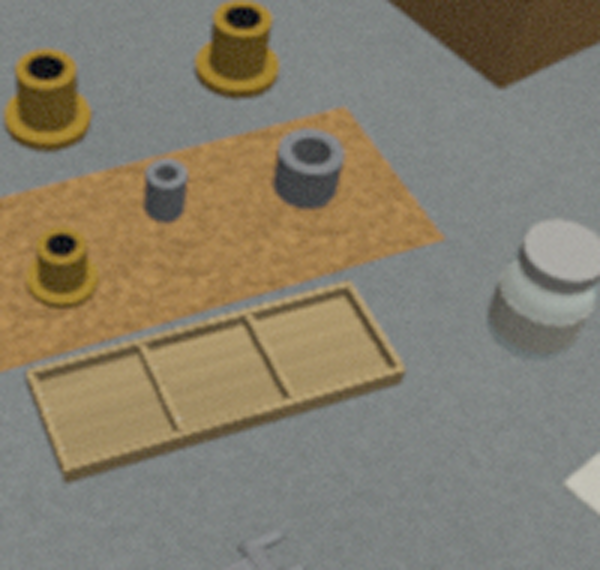

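Crop C: wide sleeve top (309,148), narrow sleeve top (165,170), small bush (61,245), tray3 rim corners (30,372) and (402,370). The side and scene views agree to within 4 mm, except for the spindle, which needs a close look. I'll fetch it first: hover above it with the jaws along world x.

```bash
cat >> h.py <<'E'
from scipy.spatial.transform import Rotation as Ro
def go(x,y,z,yaw=0.):
    """shift/turn (tool axes) to TCP x,y,z with tool x at yaw deg, pointing down"""
    from station import observe
    o=observe();q=o["tool_rot"];R=Ro.from_quat([q[1],q[2],q[3],q[0]])
    T=Ro.from_euler("z",yaw,degrees=True)*Ro.from_euler("x",180,degrees=True)
    print("travel",(R.inv().apply(np.array([x,y,z])-o["ee_pos"])*1000).round(1),"ang",(R.inv()*T).as_rotvec(degrees=True).round(1))
    print("t",o["time_s"],"pos",o["ee_pos"].round(4),"w",round(o["gripper_width"],4),"F",o["wrist_force"].round(1),"q",o["joint_positions"].round(2))
def wray(c,uv,z):
    K=np.array(c["camera_matrix"]);d=np.array([uv[0]-K[0,2],uv[1]-K[1,2]])/K[0,0];th=np.hypot(*d)
    v=np.r_[d/th*np.sin(th),np.cos(th)];R=np.array(c["R"]);o=-R.T@np.array(c["t"]);v=R.T@v
    return (o+v*(z-o[2])/v[2])[:2]
def wproj(c,X):
    p=np.array(c["R"])@np.array(X)+np.array(c["t"]);r=np.hypot(p[0],p[1]);th=np.arctan2(r,p[2]);K=np.array(c["camera_matrix"])
    return K[:2,2]+K[0,0]*th*p[:2]/r
E
python3 -c "
from h import *
go(.472,-.295,.2,0)"
```

```text
travel [-229.7 -365.5   14.1] ang [ -0.1   0.1 -73.1]
t 0.15 pos [ 0.1893 -0.6213  0.2137] w 0.095 F [ 0.1 -0.6 -0. ] q [-1.36  0.12  1.65  0.    1.37 -0.08]
```

Emit:
jog_arm(angular=[[0,0,-73],[0,0,-73],[0,0,-73],[0,0,-73],[0,0,-73],[0,0,-73],[0,0,-73],[0,0,-73],[0,0,-73],[0,0,-73]], travel=[[-230,-365,14],[-230,-365,14],[-230,-365,14],[-230,-365,14],[-230,-365,14],[-230,-365,14],[-230,-365,14],[-230,-365,14],[-230,-365,14],[-230,-365,14]], claw=[100,100,100,100,100,100,100,100,100,100], force=30)

```text
time_s: 0.98
ee_pos: [0.4623, -0.3046, 0.2004]
tool_rot: [-0.001, 1.0, -0.009, -0.0]
wrist_force: [1.0, -0.0, -0.6]
gripper_width: 0.095
```

```bash
python3 - <<'E'
from h import *
from station import camera
go(.472,-.295,.2,0)
c=camera("wrist");np.savez("w1.npz",**c);cv2.imwrite("pics/w1.png",cv2.cvtColor(c["pixels"],cv2.COLOR_RGB2BGR))
for n,X in [("sp",(.472,-.295,.075)),("foot",(.472,-.295,.0)),("nut",(.489,-.17,.032)),("t2c",(.626,-.23,.018))]: print(n,wproj(c,X).round(0))
E
```

```text
travel [ 9.5 -9.7  0.4] ang [-0.1  0.  -1.1]
t 0.9833 pos [ 0.4623 -0.3046  0.2004] w 0.095 F [ 1.  -0.  -0.6] q [-0.68 -0.08  1.88  0.    1.34 -0.66]
sp [289. 191.]
foot [288. 176.]
nut [303.  63.]
t2c [421. 123.]
```

View pics/w1.png

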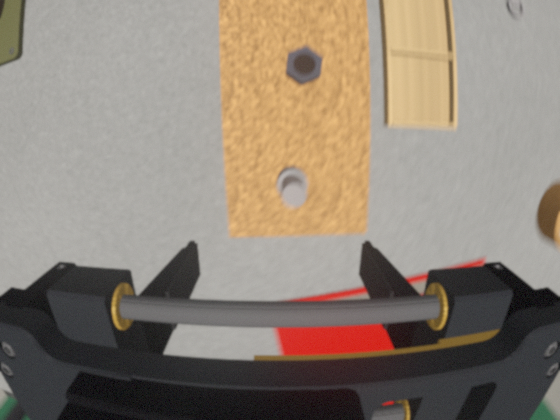

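The wrist view shows the spindle top at (294,197), its foot at about (293,181), the nut at (304,66) and tray2's near corners at (388,127) and (456,127). The nut and tray fall close to where I predicted.

```bash
python3 - <<'E'
from h import *
c=load("w1")
print("top",wray(c,(294,196.5),.075),"foot",wray(c,(293,178),0.0),"nut",wray(c,(304,64),.032))
for p in [(388,127),(456,127),(390,51),(455,58)]: print("t2",wray(c,p,.018).round(3))
x,y=wray(c,(294,196.5),.075)
go(x,y,.045,0)
E
```

```text
top [ 0.47619424 -0.30077247] foot [ 0.47829841 -0.29790089] nut [ 0.48991389 -0.17128154]
t2 [ 0.585 -0.237]
t2 [ 0.674 -0.232]
t2 [ 0.587 -0.15 ]
t2 [ 0.672 -0.148]
travel [  9.7   2.5 155. ] ang [-0.4 -0.1 -0.5]
t 1.0333 pos [ 0.4661 -0.2991  0.2   ] w 0.0952 F [ 1.6  4.  -0.2] q [-0.67 -0.08  1.88  0.01  1.34 -0.66]
```

Emit:
jog_arm(angular=[[0,0,0],[0,0,0],[0,0,0],[0,0,0],[0,0,0],[0,0,0],[0,0,0],[0,0,0],[0,0,0],[0,0,0]], travel=[[11,0,40],[11,0,80],[11,0,120],[11,0,150],[11,0,164],[11,0,164],[11,0,164],[11,0,164],[11,0,164],[11,0,164]], claw=[100,100,100,100,100,100,100,0,0,0], force=30)

```text
time_s: 1.87
ee_pos: [0.4787, -0.2993, 0.0382]
tool_rot: [-0.002, 1.0, -0.005, 0.003]
wrist_force: [-0.2, -0.5, 0.4]
gripper_width: 0.0804
```

Emit:
jog_arm(angular=[[0,0,0],[0,0,0],[0,0,0],[0,0,0],[0,0,0],[0,0,0],[0,0,0],[0,0,0]], travel=[[0,0,0],[0,0,0],[0,0,0],[0,0,0],[0,0,0],[0,0,0],[0,0,0],[0,0,0]], claw=[0,0,0,0,0,0,0,0])

```text
time_s: 2.53
ee_pos: [0.4782, -0.2992, 0.0381]
tool_rot: [-0.002, 1.0, -0.005, 0.002]
wrist_force: [-1.8, 0.8, 1.6]
gripper_width: 0.027
```

```bash
python3 -c "
from h import *
go(.63,-.191,.15,0)"
```

```text
travel [ 151.2 -110.1 -110.8] ang [-0.2 -0.2 -0.5]
t 2.5333 pos [ 0.4782 -0.2992  0.0381] w 0.027 F [-1.8  0.8  1.6] q [-0.66  0.11  1.98  0.01  1.05 -0.65]
```

Emit:
jog_arm(angular=[[0,0,0],[0,0,0],[0,0,0],[0,0,0],[0,0,0],[0,0,0],[0,0,0],[0,0,0],[0,0,0],[0,0,0]], travel=[[0,0,0],[0,0,0],[0,0,0],[0,0,0],[0,0,-15],[0,0,-35],[0,0,-55],[0,0,-75],[0,0,-75],[0,0,-75]], claw=[0,0,0,0,0,0,0,0,0,0])

```text
time_s: 3.37
ee_pos: [0.4785, -0.2998, 0.1134]
tool_rot: [-0.002, 1.0, -0.005, 0.003]
wrist_force: [-0.9, -1.0, -3.2]
gripper_width: 0.023
```

```bash
python3 -c "
from h import *
go(.631,-.192,.11,0)"
```

```text
travel [ 151.5 -109.2    4.6] ang [-0.2 -0.3 -0.5]
t 3.3667 pos [ 0.4785 -0.2998  0.1134] w 0.023 F [-0.9 -1.  -3.2] q [-0.66  0.02  1.94  0.01  1.18 -0.65]
```

Emit:
jog_arm(angular=[[0,0,0],[0,0,0],[0,0,0],[0,0,0],[0,0,0],[0,0,0],[0,0,0],[0,0,0],[0,0,0],[0,0,0]], travel=[[30,-22,0],[60,-44,0],[90,-65,0],[120,-87,0],[145,-105,0],[152,-109,0],[152,-109,20],[152,-109,40],[152,-109,55],[152,-109,55]], claw=[0,0,0,0,0,0,0,0,0,0])

```text
time_s: 4.2
ee_pos: [0.6273, -0.1906, 0.0527]
tool_rot: [-0.004, 1.0, -0.005, -0.002]
wrist_force: [-1.1, 0.1, -3.8]
gripper_width: 0.0227
```

```bash
python3 -c "
from h import *
go(.631,-.192,.0435,0)"
```

```text
travel [3.7 1.4 9.1] ang [-0.4  0.3 -0.6]
t 4.2 pos [ 0.6273 -0.1906  0.0527] w 0.0227 F [-1.1  0.1 -3.8] q [-0.38  0.28  1.75  0.01  1.11 -0.37]
```

Emit:
jog_arm(angular=[[0,0,0],[0,0,0],[0,0,0],[0,0,0],[0,0,0],[0,0,0]], travel=[[2,1,4],[2,1,8],[2,1,9],[2,1,9],[2,1,9],[2,1,9]], claw=[0,0,0,0,0,0])

```text
time_s: 4.7
ee_pos: [0.6297, -0.1918, 0.0445]
tool_rot: [-0.003, 1.0, -0.005, -0.002]
wrist_force: [0.3, 0.2, -2.5]
gripper_width: 0.0223
```

Emit:
jog_arm(angular=[[0,0,0],[0,0,0],[0,0,0],[0,0,0],[0,0,0],[0,0,0],[0,0,0],[0,0,0],[0,0,0],[0,0,0]], travel=[[0,0,0],[0,0,0],[0,0,0],[0,0,0],[0,0,0],[0,0,0],[0,0,-30],[0,0,-70],[0,0,-110],[0,0,-130]], claw=[60,60,60,60,60,60,100,100,100,100])

```text
time_s: 5.53
ee_pos: [0.6323, -0.1934, 0.1806]
tool_rot: [-0.002, 1.0, -0.005, 0.002]
wrist_force: [0.8, -0.2, 0.9]
gripper_width: 0.0783
```

```bash
python3 - <<'E'
from h import *
C=lambda u,v:(250+u/3-.33,100+v/3-.33)
c=load("scene0")
P=np.array([plane(c,C(*p),.018) for p in [(30,372),(67,470),(402,370),(350,287)]]);print(P.round(3).tolist(),P.mean(0).round(3))
go(.50,-.05,.15,-22)
E
```

```text
[[0.588, 0.01], [0.674, 0.007], [0.68, 0.261], [0.598, 0.263]] [0.635 0.135]
travel [-133.8 -142.    30.7] ang [-0.3 -0.2 21.4]
t 5.5333 pos [ 0.6323 -0.1934  0.1806] w 0.0783 F [ 0.8 -0.2  0.9] q [-0.38  0.17  1.66  0.01  1.31 -0.37]
```

Emit:
jog_arm(angular=[[0,0,21],[0,0,21],[0,0,21],[0,0,21],[0,0,21],[0,0,21],[0,0,21],[0,0,21]], travel=[[-134,-142,0],[-134,-142,0],[-134,-142,0],[-134,-142,0],[-134,-142,0],[-134,-142,0],[-134,-142,0],[-134,-142,0]], claw=[100,100,100,100,100,100,100,100])

```text
time_s: 6.2
ee_pos: [0.5001, -0.0504, 0.1811]
tool_rot: [-0.002, 0.982, -0.187, 0.002]
wrist_force: [1.4, 0.4, -0.4]
gripper_width: 0.095
```

```bash
python3 - <<'E'
from h import *
from station import camera
c=camera("wrist");np.savez("w2.npz",**c)
p=cv2.cvtColor(c["pixels"],cv2.COLOR_RGB2BGR)
cv2.imwrite("pics/w2.png",cv2.resize(p[0:260,150:490],None,fx=2,fy=2))
go(.50,-.05,.15,-22)
s=camera("scene");np.savez("s2.npz",**s);cv2.imwrite("pics/s2.png",cv2.cvtColor(s["pixels"],cv2.COLOR_RGB2BGR))
E
```

```text
travel [-0.6 -0.4 31. ] ang [-0.3 -0.2  0.4]
t 6.25 pos [ 0.5003 -0.0507  0.181 ] w 0.0951 F [-0.7  0.6  0.6] q [-0.21 -0.19  2.01  0.    1.31  0.17]
```

View pics/w2.png

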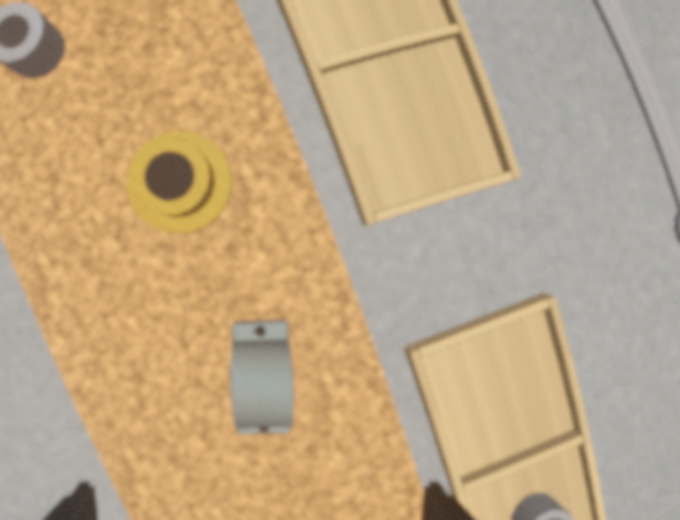

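The view shows the block's foot holes at crop (260,330) and (263,429), in line with the jaws; the bush flange at (179,181); the narrow sleeve at (20,32); tray3's corners at (367,222) and (518,178); and the spindle standing in tray2.

```bash
python3 - <<'E'
from h import *
c=load("w2")
W=lambda u,v,z:wray(c,(150+u/2-.25,v/2-.25),z).round(4)
a,b=W(260,330,.012),W(263,429,.012);print("block",a,b,(a+b)/2,np.linalg.norm(a-b),np.degrees(np.arctan2(-(a-b)[0],(a-b)[1])))
print("housing edges",W(232,380,.046),W(293,380,.046))
print("bush",W(179,181,.008),W(172,177,.044),"ns",W(18,31,.042))
print("t3",W(367,222,.018),W(518,178,.018),"t2",W(408,348,.018),W(550,296,.018))
m=(a+b)/2;go(m[0],m[1],.022,-22)
E
```

```text
block [ 0.5118 -0.0249] [ 0.4933 -0.0764] [ 0.50255 -0.05065] 0.0547220248163388 -19.759470735213227
housing edges [ 0.492  -0.0378] [ 0.5195 -0.0486]
bush [0.5015 0.0643] [0.5021 0.0632] ns [0.459  0.1675]
t3 [0.5838 0.0088] [0.6711 0.0052] t2 [ 0.582  -0.0611] [ 0.6687 -0.0617]
travel [  1.5  -0.2 158.9] ang [-0.3 -0.1  0.4]
t 6.3 pos [ 0.5004 -0.0509  0.1809] w 0.0953 F [-0.2  0.4  0.6] q [-0.21 -0.19  2.01  0.    1.31  0.17]
```

Emit:
jog_arm(angular=[[0,0,-1],[0,0,-1],[0,0,-1],[0,0,-1],[0,0,-1],[0,0,-1],[0,0,-1],[0,0,-1],[0,0,-1],[0,0,-1]], travel=[[3,0,40],[3,0,80],[3,0,110],[3,0,140],[3,0,160],[3,0,160],[3,0,160],[3,0,160],[3,0,160],[3,0,160]], claw=[75,75,75,75,75,75,75,0,0,0])

```text
time_s: 7.13
ee_pos: [0.5056, -0.0519, 0.0229]
tool_rot: [-0.002, 0.984, -0.179, 0.004]
wrist_force: [-0.4, -0.3, -0.7]
gripper_width: 0.0567
```

Emit:
jog_arm(angular=[[0,0,0],[0,0,0],[0,0,0],[0,0,0],[0,0,0],[0,0,0],[0,0,0],[0,0,0],[0,0,0],[0,0,0]], travel=[[0,0,0],[0,0,0],[0,0,0],[0,0,0],[0,0,0],[0,0,0],[0,0,-20],[0,0,-50],[0,0,-80],[0,0,-85]], claw=[0,0,0,0,0,0,0,0,0,0])

```text
time_s: 7.97
ee_pos: [0.508, -0.0528, 0.1124]
tool_rot: [-0.002, 0.984, -0.179, 0.008]
wrist_force: [2.1, 0.1, -3.3]
gripper_width: 0.0299
```

```bash
python3 -c "
from h import *
go(.632,.051,.11,0)"
```

```text
travel [  79.5 -140.8    4.5] ang [ -0.2  -0.9 -20.6]
t 7.9667 pos [ 0.508  -0.0528  0.1124] w 0.0299 F [ 2.1  0.1 -3.3] q [-0.21 -0.11  2.06  0.    1.17  0.15]
```

Emit:
jog_arm(angular=[[0,-1,-5],[0,-1,-11],[0,-1,-17],[0,-1,-20.5],[0,-1,-20.5],[0,-1,-20.5],[0,-1,-20.5],[0,-1,-20.5],[0,-1,-20.5],[0,-1,-20.5]], travel=[[18,-32,0],[36,-64,0],[54,-96,0],[72,-128,0],[79,-140,0],[79,-140,20],[79,-140,45],[79,-140,68],[79,-140,68],[79,-140,68]], claw=[0,0,0,0,0,0,0,0,0,0])

```text
time_s: 8.8
ee_pos: [0.6294, 0.0505, 0.0424]
tool_rot: [-0.002, 1.0, -0.001, -0.004]
wrist_force: [1.2, 0.4, -3.6]
gripper_width: 0.0298
```

```bash
python3 -c "
from h import *
go(.632,.051,.0285,0)"
```

```text
travel [ 2.7 -0.5 13.9] ang [-0.2  0.4 -0.1]
t 8.8 pos [0.6294 0.0505 0.0424] w 0.0298 F [ 1.2  0.4 -3.6] q [-0.01  0.25  1.82  0.    1.09 -0.01]
```

Emit:
jog_arm(angular=[[0,0,0],[0,0,0],[0,0,0],[0,0,0],[0,0,0],[0,0,0]], travel=[[2,0,5],[2,0,10],[2,0,14],[2,0,14],[2,0,14],[2,0,14]], claw=[0,0,0,0,0,0])

```text
time_s: 9.3
ee_pos: [0.6317, 0.0505, 0.029]
tool_rot: [-0.002, 1.0, -0.001, -0.003]
wrist_force: [-0.2, -0.4, -4.3]
gripper_width: 0.03
```

Emit:
jog_arm(angular=[[0,0,0],[0,0,0],[0,0,0],[0,0,0],[0,0,0],[0,0,0],[0,0,0],[0,0,0],[0,0,0],[0,0,0]], travel=[[0,0,0],[0,0,0],[0,0,0],[0,0,0],[0,0,0],[0,0,0],[0,0,-30],[0,0,-70],[0,0,-90],[0,0,-90]], claw=[60,60,60,60,60,60,60,60,75,75])

```text
time_s: 10.13
ee_pos: [0.6364, 0.0502, 0.1262]
tool_rot: [-0.002, 1.0, -0.001, 0.002]
wrist_force: [0.2, -0.1, 0.9]
gripper_width: 0.0658
```

```bash
python3 -c "
from h import *
go(.502,.064,.10,0)"
```

```text
travel [-134.6  -13.5   25.6] ang [-0.2 -0.3 -0.1]
t 10.1333 pos [0.6364 0.0502 0.1262] w 0.0658 F [ 0.2 -0.1  0.9] q [-0.01  0.16  1.76  0.    1.21 -0.01]
```

Emit:
jog_arm(angular=[[0,0,0],[0,0,0],[0,0,0],[0,0,0],[0,0,0],[0,0,0],[0,0,0],[0,0,0],[0,0,0],[0,0,0]], travel=[[-40,-4,0],[-80,-8,0],[-120,-12,0],[-135,-14,0],[-135,-14,20],[-135,-14,50],[-135,-14,80],[-135,-14,90],[-135,-14,90],[-135,-14,90]], claw=[85,85,85,85,85,85,85,85,85,85])

```text
time_s: 10.97
ee_pos: [0.5016, 0.0647, 0.0354]
tool_rot: [-0.002, 1.0, -0.001, 0.002]
wrist_force: [0.1, -0.3, 1.2]
gripper_width: 0.0805
```

```bash
python3 -c "
from h import *
go(.502,.064,.022,0)"
```

```text
travel [ 0.3  0.8 13.4] ang [-0.2 -0.2 -0.1]
t 10.9667 pos [0.5016 0.0647 0.0354] w 0.0805 F [ 0.1 -0.3  1.2] q [ 0.02 -0.01  2.11  0.    1.03  0.02]
```

Emit:
jog_arm(angular=[[0,0,0],[0,0,0],[0,0,0],[0,0,0],[0,0,0],[0,0,0],[0,0,0],[0,0,0],[0,0,0],[0,0,0]], travel=[[0,1,6],[0,1,13],[0,1,13],[0,1,13],[0,1,13],[0,1,13],[0,1,13],[0,1,13],[0,1,13],[0,1,13]], claw=[60,60,60,0,0,0,0,0,0,0])

```text
time_s: 11.8
ee_pos: [0.5018, 0.0638, 0.0227]
tool_rot: [-0.002, 1.0, -0.001, 0.002]
wrist_force: [-0.3, -0.7, 2.8]
gripper_width: 0.0366
```

Emit:
jog_arm(angular=[[0,0,0],[0,0,0],[0,0,0],[0,0,0],[0,0,0],[0,0,0]], travel=[[0,0,0],[0,0,0],[0,0,-20],[0,0,-50],[0,0,-80],[0,0,-85]], claw=[0,0,0,0,0,0])

```text
time_s: 12.3
ee_pos: [0.5046, 0.0636, 0.1125]
tool_rot: [-0.002, 1.0, -0.001, 0.006]
wrist_force: [1.4, 0.5, -2.5]
gripper_width: 0.0368
```

```bash
python3 -c "
from h import *
go(.632,.136,.11,0)"
```

```text
travel [127.3 -72.6   4.4] ang [-0.2 -0.7 -0.1]
t 12.3 pos [0.5046 0.0636 0.1125] w 0.0368 F [ 1.4  0.5 -2.5] q [ 0.02 -0.11  2.07  0.    1.18  0.02]
```

Emit:
jog_arm(angular=[[0,0,0],[0,0,0],[0,0,0],[0,0,0],[0,0,0],[0,0,0],[0,0,0],[0,0,0],[0,0,0],[0,0,0]], travel=[[32,-18,0],[64,-36,0],[96,-54,0],[120,-68,0],[127,-73,0],[127,-73,20],[127,-73,45],[127,-73,68],[127,-73,68],[127,-73,68]], claw=[0,0,0,0,0,0,0,0,0,0])

```text
time_s: 13.13
ee_pos: [0.6297, 0.1362, 0.043]
tool_rot: [-0.002, 1.0, -0.001, 0.003]
wrist_force: [0.6, -0.3, -2.3]
gripper_width: 0.0367
```

```bash
python3 -c "
from h import *
go(.632,.136,.0282,0)"
```

```text
travel [ 2.2  0.2 14.8] ang [-0.2 -0.3 -0.1]
t 13.1333 pos [0.6297 0.1362 0.043 ] w 0.0367 F [ 0.6 -0.3 -2.3] q [0.13 0.26 1.79 0.   1.08 0.13]
```

Emit:
jog_arm(angular=[[0,0,0],[0,0,0],[0,0,0],[0,0,0],[0,0,0],[0,0,0]], travel=[[2,0,5],[2,0,10],[2,0,14],[2,0,14.5],[2,0,14.5],[2,0,14.5]], claw=[0,0,0,0,0,0])

```text
time_s: 13.63
ee_pos: [0.6321, 0.1362, 0.0291]
tool_rot: [-0.002, 1.0, -0.001, 0.003]
wrist_force: [-0.7, 0.2, -3.3]
gripper_width: 0.0369
```

Emit:
jog_arm(angular=[[0,0,0],[0,0,0],[0,0,0],[0,0,0],[0,0,0],[0,0,0],[0,0,0],[0,0,0],[0,0,0],[0,0,0]], travel=[[0,0,0],[0,0,0],[0,0,0],[0,0,0],[0,0,0],[0,0,0],[0,0,-30],[0,0,-70],[0,0,-110],[0,0,-130]], claw=[75,75,75,75,75,75,75,75,100,100])

```text
time_s: 14.47
ee_pos: [0.6336, 0.1361, 0.1651]
tool_rot: [-0.002, 1.0, -0.001, 0.007]
wrist_force: [0.4, 0.2, 0.7]
gripper_width: 0.0799
```

```bash
python3 -c "
from h import *
go(.475,.24,.16,0)"
```

```text
travel [-158.8 -103.6    3.4] ang [-0.3 -0.8 -0.1]
t 14.4667 pos [0.6336 0.1361 0.1651] w 0.0799 F [0.4 0.2 0.7] q [0.13 0.15 1.71 0.   1.27 0.13]
```

Emit:
jog_arm(angular=[[0,-0.5,0],[0,-0.5,0],[0,-0.5,0],[0,-0.5,0],[0,-0.5,0],[0,-0.5,0],[0,-0.5,0],[0,-0.5,0],[0,-0.5,0],[0,-0.5,0]], travel=[[-159,-153,0],[-159,-153,0],[-159,-153,0],[-159,-153,0],[-159,-153,0],[-159,-153,10],[-159,-153,40],[-159,-153,70],[-159,-153,85],[-159,-153,85]], claw=[100,100,100,100,100,100,100,100,100,100])

```text
time_s: 15.3
ee_pos: [0.473, 0.2881, 0.0736]
tool_rot: [-0.0, 1.0, -0.001, -0.001]
wrist_force: [-0.5, -0.5, -0.4]
gripper_width: 0.0951
```

```bash
python3 - <<'E'
from h import *
from station import camera
c=camera("wrist");np.savez("w3.npz",**c)
go(.474,.289,.022,0)
print(wproj(c,(.474,.289,.042)))
p=cv2.cvtColor(c["pixels"],cv2.COLOR_RGB2BGR)
cv2.imwrite("pics/w3.png",p[60:360,140:420])
E
```

```text
travel [-0.6 -0.1 54.1] ang [-0.1 -0.  -0.1]
t 15.35 pos [0.4746 0.2888 0.0761] w 0.0949 F [-0.8 -0.6  0.3] q [0.45 0.04 1.98 0.   1.12 0.45]
[280.86379674 236.01733743]
```

View pics/w3.png

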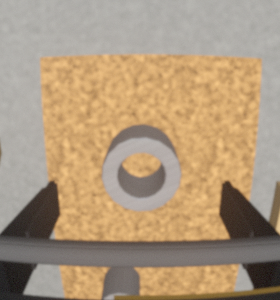

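The sleeve's top is centred at about (281,233), against a prediction of (281,236), so it is well between the jaws. I'll descend and grip.

Emit:
jog_arm(angular=[[0,0,0],[0,0,0],[0,0,0],[0,0,0],[0,0,0],[0,0,0],[0,0,0],[0,0,0],[0,0,0],[0,0,0]], travel=[[0,-1,15],[0,-1,35],[0,-1,54],[0,-1,54],[0,-1,54],[0,-1,54],[0,-1,54],[0,-1,54],[0,-1,54],[0,-1,54]], claw=[100,100,100,100,100,0,0,0,0,0])

```text
time_s: 16.18
ee_pos: [0.4751, 0.2901, 0.0229]
tool_rot: [-0.001, 1.0, -0.001, 0.001]
wrist_force: [-0.0, -0.7, -0.7]
gripper_width: 0.0672
```

Emit:
jog_arm(angular=[[0,0,0],[0,0,0],[0,0,0],[0,0,0],[0,0,0],[0,0,0],[0,0,0],[0,0,0]], travel=[[0,0,0],[0,0,0],[0,0,0],[0,0,0],[0,0,-20],[0,0,-50],[0,0,-80],[0,0,-85]], claw=[0,0,0,0,0,0,0,0])

```text
time_s: 16.85
ee_pos: [0.4776, 0.2912, 0.1125]
tool_rot: [-0.003, 1.0, -0.001, 0.005]
wrist_force: [1.7, 0.8, -3.6]
gripper_width: 0.0537
```

```bash
python3 -c "
from h import *
go(.634,.221,.11,0)"
```

```text
travel [156.5  69.9   3.5] ang [-0.4 -0.5 -0.1]
t 16.85 pos [0.4776 0.2912 0.1125] w 0.0537 F [ 1.7  0.8 -3.6] q [0.45 0.   1.95 0.   1.17 0.45]
```

Emit:
jog_arm(angular=[[0,0,0],[0,0,0],[0,0,0],[0,0,0],[0,0,0],[0,0,0],[0,0,0],[0,0,0],[0,0,0],[0,0,0]], travel=[[32,14,0],[64,28,0],[96,42,0],[128,56,0],[150,67,0],[156,70,10],[156,70,30],[156,70,55],[156,70,68],[156,70,68]], claw=[0,0,0,0,0,0,0,0,0,0])

```text
time_s: 17.68
ee_pos: [0.6292, 0.2202, 0.0383]
tool_rot: [-0.002, 1.0, -0.001, -0.001]
wrist_force: [-1.0, -0.1, -4.7]
gripper_width: 0.0541
```

```bash
python3 -c "
from h import *
go(.634,.221,.0285,0)"
```

```text
travel [ 4.9 -0.8  9.8] ang [-0.2  0.1 -0.1]
t 17.6833 pos [0.6292 0.2202 0.0383] w 0.0541 F [-1.  -0.1 -4.7] q [0.25 0.32 1.74 0.   1.09 0.25]
```

Emit:
jog_arm(angular=[[0,0,0],[0,0,0],[0,0,0],[0,0,0],[0,0,0],[0,0,0]], travel=[[4,0,2],[4,0,6],[4,0,9],[4,0,10],[4,0,10],[4,0,10]], claw=[0,0,0,0,0,0])

```text
time_s: 18.18
ee_pos: [0.6337, 0.2205, 0.0292]
tool_rot: [-0.002, 1.0, -0.001, -0.0]
wrist_force: [-0.3, -0.2, -3.4]
gripper_width: 0.0542
```

Emit:
jog_arm(angular=[[0,0,0],[0,0,0],[0,0,0],[0,0,0],[0,0,0],[0,0,0],[0,0,0],[0,0,0],[0,0,0],[0,0,0]], travel=[[0,0,0],[0,0,0],[0,0,0],[0,0,0],[0,0,0],[0,0,0],[0,0,-30],[0,0,-70],[0,0,-90],[0,0,-90]], claw=[85,85,85,85,85,85,85,85,85,75])

```text
time_s: 19.02
ee_pos: [0.6377, 0.2212, 0.1268]
tool_rot: [-0.003, 1.0, -0.001, 0.005]
wrist_force: [1.5, -0.6, 0.7]
gripper_width: 0.078
```

```bash
python3 -c "
from h import *
go(.458,.169,.1,0)"
```

```text
travel [-179.9   52.6   24.5] ang [-0.4 -0.6 -0.1]
t 19.0167 pos [0.6377 0.2212 0.1268] w 0.078 F [ 1.5 -0.6  0.7] q [0.25 0.23 1.68 0.   1.22 0.25]
```

Next, the narrow sleeve: scene (0.458, 0.169), wrist (0.459, 0.1675).

Emit:
jog_arm(angular=[[0,-0.5,0],[0,-0.5,0],[0,-0.5,0],[0,-0.5,0],[0,-0.5,0],[0,-0.5,0],[0,-0.5,0],[0,-0.5,0],[0,-0.5,0],[0,-0.5,0]], travel=[[-40,12,0],[-80,24,0],[-120,36,0],[-160,48,0],[-180,53,0],[-180,53,20],[-180,53,50],[-180,53,70],[-180,53,75],[-180,53,75]], claw=[85,85,85,85,85,85,85,85,85,85])

```text
time_s: 19.85
ee_pos: [0.4565, 0.1685, 0.0472]
tool_rot: [-0.003, 1.0, -0.001, -0.001]
wrist_force: [0.1, 0.5, 0.9]
gripper_width: 0.081
```

```bash
python3 - <<'E'
from h import *
from station import camera
c=camera("wrist")
go(.458,.1685,.022,0)
print(wproj(c,(.458,.1685,.042)))
p=cv2.cvtColor(c["pixels"],cv2.COLOR_RGB2BGR)
cv2.imwrite("pics/w4.png",p[0:400,100:520])
E
```

```text
travel [ 0.1  0.5 26.9] ang [-0.4 -0.  -0.1]
t 19.9 pos [0.4579 0.1688 0.0489] w 0.0807 F [ 0.1 -0.3  0.9] q [ 0.24 -0.07  2.15  0.01  1.06  0.24]
[281.81497167 253.69986441]
```

View pics/w4.png

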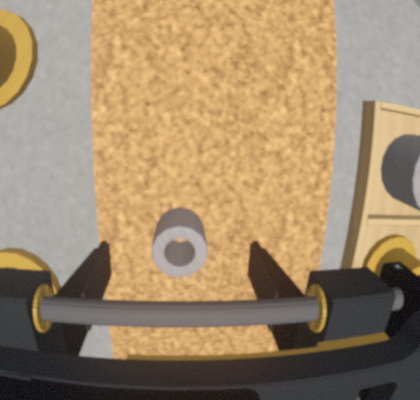

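The narrow sleeve's top is at about (280,251), against a prediction of (282,254), so it is centred. The wide sleeve and bush can be seen in tray3 on the right.

Emit:
jog_arm(angular=[[0,0,0],[0,0,0],[0,0,0],[0,0,0],[0,0,0],[0,0,0],[0,0,0],[0,0,0],[0,0,0],[0,0,0]], travel=[[0,0,10],[0,0,20],[0,0,27],[0,0,27],[0,0,27],[0,0,27],[0,0,27],[0,0,27],[0,0,27],[0,0,27]], claw=[70,70,70,70,0,0,0,0,0,0])

```text
time_s: 20.73
ee_pos: [0.4579, 0.169, 0.0222]
tool_rot: [-0.003, 1.0, -0.001, 0.0]
wrist_force: [-1.0, -1.2, 2.7]
gripper_width: 0.0337
```

Emit:
jog_arm(angular=[[0,0,0],[0,0,0],[0,0,0],[0,0,0],[0,0,0],[0,0,0],[0,0,0],[0,0,0]], travel=[[0,0,0],[0,0,0],[0,0,0],[0,0,0],[0,0,-20],[0,0,-50],[0,0,-90],[0,0,-120]], claw=[0,0,0,0,0,0,0,0])

```text
time_s: 21.4
ee_pos: [0.4579, 0.1683, 0.144]
tool_rot: [-0.003, 1.0, -0.001, 0.0]
wrist_force: [1.9, -0.1, -1.5]
gripper_width: 0.0338
```

```bash
python3 -c "
from h import *
go(.631,-.107,.14,0)"
```

```text
travel [173.5 275.    2.4] ang [-0.4 -0.  -0.1]
t 21.4 pos [0.4579 0.1683 0.144 ] w 0.0338 F [ 1.9 -0.1 -1.5] q [ 0.24 -0.19  2.08  0.01  1.25  0.24]
```

Emit:
jog_arm(angular=[[0,0,0],[0,0,0],[0,0,0],[0,0,0],[0,0,0],[0,0,0],[0,0,0],[0,0,0],[0,0,0],[0,0,0]], travel=[[19,30,0],[38,60,0],[57,90,0],[77,121,0],[96,152,0],[115,183,0],[134,213,0],[154,244,0],[170,270,0],[173,275,0]], claw=[0,0,0,0,0,0,0,0,0,0])

```text
time_s: 22.23
ee_pos: [0.6321, -0.1112, 0.1418]
tool_rot: [-0.002, 1.0, -0.003, 0.001]
wrist_force: [-0.5, 0.4, -1.6]
gripper_width: 0.0333
```

Emit:
jog_arm(angular=[[0,0,0],[0,0,0],[0,0,0],[0,0,0],[0,0,0],[0,0,0]], travel=[[2,3,20],[2,3,50],[2,3,80],[2,3,100],[2,3,100],[2,3,100]], claw=[0,0,0,0,0,0])

```text
time_s: 22.73
ee_pos: [0.6327, -0.1129, 0.0399]
tool_rot: [-0.003, 1.0, -0.002, -0.001]
wrist_force: [0.5, 0.0, -1.0]
gripper_width: 0.0331
```

```bash
python3 -c "
from h import *
go(.631,-.107,.0278,0)"
```

```text
travel [-1.7 -5.8 12.2] ang [-0.3  0.2 -0.3]
t 22.7333 pos [ 0.6327 -0.1129  0.0399] w 0.0331 F [ 0.5  0.  -1. ] q [-0.26  0.27  1.79  0.01  1.08 -0.26]
```

Emit:
jog_arm(angular=[[0,0,0],[0,0,0],[0,0,0],[0,0,0],[0,0,0],[0,0,0],[0,0,0]], travel=[[-2,-6,0],[-2,-6,5],[-2,-6,9],[-2,-6,12],[-2,-6,12],[-2,-6,12],[-2,-6,12]], claw=[0,0,0,0,0,0,0])

```text
time_s: 23.32
ee_pos: [0.6309, -0.1069, 0.0283]
tool_rot: [-0.003, 1.0, -0.002, -0.001]
wrist_force: [0.2, -0.1, -1.6]
gripper_width: 0.0335
```

Emit:
jog_arm(angular=[[0,0,0],[0,0,0],[0,0,0],[0,0,0],[0,0,0],[0,0,0],[0,0,0],[0,0,0],[0,0,0],[0,0,0]], travel=[[0,0,0],[0,0,0],[0,0,0],[0,0,0],[0,0,0],[0,0,0],[0,0,-30],[0,0,-70],[0,0,-110],[0,0,-150]], claw=[75,75,75,75,75,75,75,75,75,75])

```text
time_s: 24.15
ee_pos: [0.6307, -0.1077, 0.1795]
tool_rot: [-0.003, 1.0, -0.002, -0.002]
wrist_force: [0.1, -0.3, -0.8]
gripper_width: 0.0712
```

Emit:
jog_arm(angular=[[0,0,0],[0,0,0],[0,0,0],[0,0,0],[0,0,0],[0,0,0],[0,0,0],[0,0,0],[0,0,0],[0,0,0]], travel=[[-40,0,-20],[-80,0,-40],[-120,0,-60],[-160,0,-60],[-200,0,-60],[-220,0,-60],[-220,0,-60],[-220,0,-60],[-220,0,-60],[-220,0,-60]], claw=[100,100,100,100,100,100,100,100,100,100])

```text
time_s: 24.98
ee_pos: [0.4117, -0.1071, 0.2403]
tool_rot: [-0.003, 1.0, -0.002, -0.002]
wrist_force: [0.3, 0.3, -0.3]
gripper_width: 0.0947
```

```bash
python3 - <<'E'
from h import *
from station import camera
go(.4,-.1,.2,0)
for n in("scene","side"):
    c=camera(n);np.savez(n+"9.npz",**c)
s=cv2.cvtColor(load("scene9")["pixels"],cv2.COLOR_RGB2BGR)
cv2.imwrite("pics/f1.png",cv2.resize(s[120:330,80:460],None,fx=2,fy=2,interpolation=cv2.INTER_CUBIC))
s=cv2.cvtColor(load("side9")["pixels"],cv2.COLOR_RGB2BGR)
cv2.imwrite("pics/f2.png",cv2.resize(s[150:300,110:400],None,fx=2.5,fy=2.5,interpolation=cv2.INTER_CUBIC))
E
```

```text
travel [-11.6  -6.8  40.4] ang [-0.4  0.2 -0.3]
t 24.9833 pos [ 0.4117 -0.1071  0.2403] w 0.0947 F [ 0.3  0.3 -0.3] q [-0.38 -0.41  2.09  0.    1.47 -0.38]
```

View pics/f1.png

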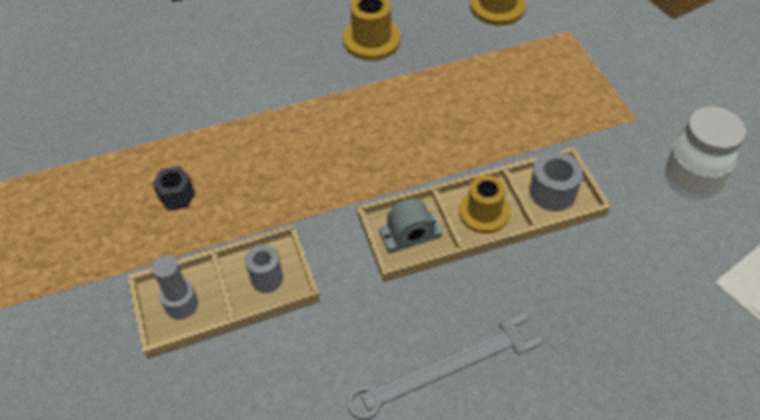

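View pics/f2.png

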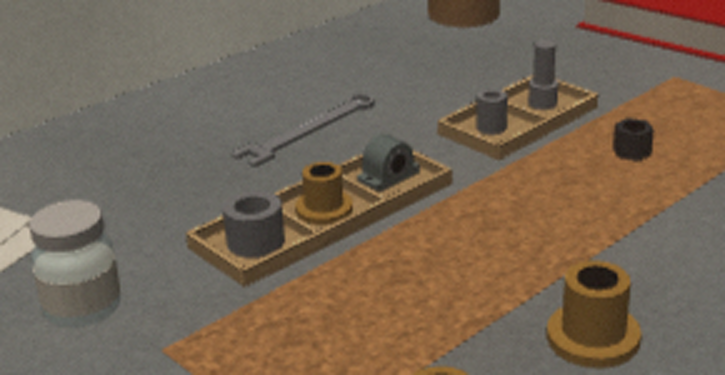

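Both views show all five parts upright, one in each compartment; the nut, wrench and jar have not moved visibly. A quick check of the positions, then hand in.

```bash
python3 - <<'E'
from h import *
c=load("scene9")
F=lambda u,v:(80+u/2-.25,120+v/2-.25)
for n,p,z,t in [("spindle",(166,266),.080,(.631,-.192)),("ns",(264,255),.047,(.631,-.107)),("bush",(487,188),.049,(.634,.136)),("ws",(557,168),.047,(.634,.221)),("nut",(173,178),.032,(.49,-.171))]:
    print(n,plane(c,F(*p),z).round(3),"target",t)
from station import ticket; print(ticket.sign_off())
E
```

```text
spindle [ 0.631 -0.193] target (0.631, -0.192)
ns [ 0.629 -0.103] target (0.631, -0.107)
bush [0.632 0.137] target (0.634, 0.136)
ws [0.633 0.219] target (0.634, 0.221)
nut [ 0.488 -0.171] target (0.49, -0.171)
the job is handed in; nothing more can be done
None
```

I put all five parts in their trays, one per compartment, and handed the job in at about 25 s of the 128 s allowed. The spindle and narrow sleeve are in the two-compartment tray. The bearing block, the smallest flanged bush and the wide sleeve are in the three-compartment tray.

**Positions:** in the last scene picture the spindle, narrow sleeve, bush and wide sleeve measured within about 5 mm of my compartment centres (31 mm allowed). I checked the bearing block only by eye and by where it was released, about 1 mm from its target.

**Standing flat:** the last scene and side views show all five upright and flat on the tray floors. I did not measure tilt or height.

**Bystanders:** the nut is within about 2 mm of its start position. The wrench and jar show no visible shift, but I did not measure them.

**Forces and release:** the wrist force readings after each move were all under about 5 N. The gripper was open and about 0.24 m above the bench, away from everything, at hand-in.

**Disagreement:** the side camera placed the spindle about 14 mm, and tray2 about 13 mm, away from the scene camera's reading. A wrist-camera look agreed with the scene camera, so I used that.

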